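# Pin a saddle bracket shut in the clamshell jig

### The job

Hang the brass saddle bracket over the bar inside the open clamshell jig, legs down and lug up, centred between the cheeks, and let go of it. Then swing the hinged upper half fully shut over it, take the collared pin from the wooden stand and push it down through the aligned holes of both halves until its collar sits on the upper half. Finish while still holding the pin and pressing it down firmly so that the halves stay pressed shut; leave the plain rod and all the other things where they are.

Things in the scene. Friction and masses are not known exactly. Their poses are not given: they have to be found in the camera images.
- jig: open clamshell jig of bare aluminium, fixed; lower half 160 x 100 mm, rim 50 mm high. Origin under its centre on the bench; x from the hole end (toward the middle of the bench) to the hinge end (toward the bench's left edge), y along bar and hinge, z up. Open well x -30 to +45, y -38 to +38 mm between two cheeks, floor at 12 mm. Across it along y at x = 0 lies the bar, 14 mm square
- jig_bar (a point): middle of the bar's top face, 45.5 mm above the bench
- jig_hole (a point): centre of the mouth of the pin hole in the lower half, diameter 13 mm, 48.5 mm from the jig's centre toward -x, mouth 50 mm above the bench, 38 mm deep; when the upper half is shut, its own 13 mm hole lies right above, with its mouth 60 mm above the bench
- jig_hinge (a point): middle of the hinge axis, 60 mm from the jig's centre toward +x, 50 mm above the bench; the axis runs along the jig's y
- jig_lid (a joint): angle of the upper half, rad: 0 = shut, flat on the lower half; grows as it opens; 1.57 upright; starts at 1.7 to 1.9, leaning away from the hole end; stop at 2.0. Stiff hinge (0.2 N m): it stays where it is left and needs 2 to 4 N at its free edge
- lid_edge (a point): middle of the upper half's free edge, on its outer face (top face when shut). This half is a plate 137 mm long from the hinge axis, 100 mm wide, 10 mm thick, underside in the plane of the hinge axis; it has a 32 x 40 mm window that passes over the lug and a 13 mm pin hole 108.5 mm from the axis. Shut, its top is 60 mm above the bench and it overhangs the lower half's rim block by 10 mm
- saddle: brass saddle bracket, loose, about 140 g: inverted U 26 mm wide (x), 60 mm long (y), legs down; 20 mm free between the legs, 21 mm deep; crown top 24 mm above the feet; on it an upright lug 8 (x) x 22 (y) x 26 mm tall to grip. Origin midway between the feet; its y shall lie along the bar (either way round). Hung on the bar its origin is 24.5 mm above the bench, lug top 74.5 mm
- stand: wooden stand 100 x 50 x 52 mm fixed to the bench, two holes of 14 mm 28 mm either side of its centre along its longer axis x. Origin under its centre
- pin: steel pin with a collar, loose, about 90 g in one hole of the stand: shaft 10 mm thick, 44 mm from tapered nose to collar; collar 30 mm wide, 5 mm thick; above it a round grip 16 mm thick, 36 mm tall. Origin at the nose tip, z up the pin. In the stand the collar rests on its top and the grip's top at 93 mm; fully in the jig the nose is at 16 mm and the grip's top at 101 mm above the bench
- pin_tip (a point): tip of the pin's nose (the same point as the pin's origin)
- rod: plain steel rod without collar, 12 mm thick, 78 mm long, in the stand's other hole; to be left there. Origin at its foot
- spool: small white spool, 42 mm wide, 22 mm tall, bystander; origin under its centre
- film_can: small black can with grey cap, 33 mm wide, 54 mm tall, bystander; origin under its centre
- cork_a: cork stopper, 41 mm wide, 26 mm tall, bystander; origin under its centre
- cork_b: cork stopper, 46 mm wide, 20 mm tall, bystander; origin under its centre
- bench_lamp: brown jointed lamp, fixed, an obstacle on the robot's right: foot about 0.64 m ahead and 0.47 m right of the base axis, elbow about 0.57 ahead, 0.2 right, 0.61 m up; from there its arm runs back and down to the shade, about 0.24 ahead, 0.27 right, 0.3 to 0.53 m up. Pass over it or keep to its left
- file_rack: wooden rack with files, fixed, an obstacle beside the jig: from about 0.55 m ahead and 0.11 m left of the base axis, walls 0.13 m high, file handles higher

How it is judged (in metres and radians):
On the way, in this order (a step that is already met when the one before it is completed fails the run):
1. the saddle bracket hangs on the bar, released, with the upper half still open (value of joint jig_lid above 1 rad and x of saddle in the frame of jig between -0.006 and 0.006 m and y of saddle in the frame of jig between -0.01 and 0.01 m and z of saddle in the frame of jig between 0.021 and 0.028 m and angle between saddle's own z axis and vertical below 0.12 rad and contact force between the fingers and saddle below 0.1 N), for 0.2 s.
2. the upper half is shut over the bracket (value of joint jig_lid below 0.03 rad), for 0.2 s.
3. the pin is through both halves (horizontal distance between pin_tip and jig_hole below 0.006 m and z of pin_tip in the frame of jig below 0.03 m and value of joint jig_lid below 0.03 rad), for 0.1 s.
At the end, for the whole second after the job is handed in: Upper half shut (under 0.03 rad), bracket level on the bar (6 mm across, 12 mm along), pin upright through both holes (5 mm) with its nose under 19 mm above the bench, held by the fingers (over 2 N) and pressing on the jig with over 4 N; rod within 3 cm of its place (value of joint jig_lid below 0.03 rad and x of saddle in the frame of jig between -0.006 and 0.006 m and y of saddle in the frame of jig between -0.012 and 0.012 m and z of saddle in the frame of jig between 0.021 and 0.028 m and angle between each of saddle, pin's own z axis and vertical below 0.12 rad and horizontal distance between pin_tip and jig_hole below 0.005 m and z of pin_tip in the frame of jig below 0.019 m and contact force between pin and jig above 4 N and contact force between the fingers and pin above 2 N and distance of rod from where it was at the start of the episode below 0.03 m); the arm keeps its last pose, push and grip.
It fails at once if the plain rod or a bystander was moved more than 3 cm (distance of any of rod, spool, film_can, cork_a, cork_b from where it was at the start of the episode above 0.03 m).
It also fails if it takes over 64 s, if anything falls off the work surface, if the arm or the gripper's body presses on something with over 40 N, if the wrist force passes 120 N, or if a joint passes its speed limit or range.

### The arm

A 6-joint arm with a two-finger parallel gripper is mounted at the origin on a cart in front of the work surface, level with it; the furniture and walls round the work are solid. World frame = base frame: x ahead of the robot, y to its left, z up, the work surface at z = 0. Lengths are in mm, angles in degrees, forces in N, time in s.
With the tool pointing down it reaches from about 300 to 850 mm from the base axis. Payload 4.2 kg.
Tool frame: the origin (TCP) lies at the centre of the arm's flange, where the gripper is bolted on; the fingertips stand 191 mm ahead of it and the grasp point (between the pads) lies 172 mm ahead of it; y points along the fingers, x is the direction in which the jaws open and shut, and the axes are right-handed (so a half turn about y gives the same grasp; the last joint's range is limited). The gripper opens to 91 mm and grips with 3 to 60 N. Pads are 32 mm wide; open, the fingers measure 118 mm over their backs; the gripper's body (76 mm by 178 mm) begins 60 mm behind the grasp point.
Start: joints at [-69.099, 18.312, 89.639, -0, 72.044, -1.146], TCP at [215.838, -532.951, 404.776] pointing down, gripper open.
Joint ranges: [-177.97, 177.97], [-48.28, 115.42], [12.27, 149.76], [-77.06, 257.06], [2.81, 150.46], [-146.56, 146.56]. Speed limits (degrees/s): [147.25, 147.25, 180, 180, 180, 180].

### API

Orientations are given as [roll, pitch, yaw] about the fixed x, y, z axes, in that order (R = Rz(yaw) Ry(pitch) Rx(roll)).
In Python, from workcell import env gives the robot as it stands.
- The arm moves only by the tool carry_out, never from a script. Its argument "increments" is a list of rows, each a list of 3 entries, a list of its own where there are three numbers: the turn, a rotation vector about the tool's x, y, z in rad, then the shift along the tool's x, y, z in mm, then the closure, from 0 (fully open) to 1 (shut). In form: [[[wx, wy, wz], [dx, dy, dz], claw], ...]. A call has 1 to 10 rows; each row is the pose to reach, as a shift and turn from the pose commanded when the call began, along the tool's axes at that moment; what a row does not reach only later rows make up. A row lasts 1/12 s, in which the tool goes at most 41.7 mm and 7.16 degrees, less where a joint would pass 70% of its speed; a pose out of reach is approached as far as the arm can. A call with a gripper value outside its range is refused whole. The fingers move at their own pace and stop on an object; "force" is the grip in N (left out, the last holds). Time passes only in rows, so rows that repeat a pose let the fingers close. It gives the time, the measured TCP pose, the force and the opening at its end, in the units of the state.
- env.state(): the state, without advancing time (a new reading comes with each control period).
- env.grab_frame(name): name is "scene" or "top" or "wrist"; returns a dict with "frame" (400x640x3 uint8, blue, green, red), "z_map" (400x640 float32, mm along the optical axis (not along the pixel's ray), 0 where there is no reading), "camera_matrix" (3x3 intrinsics, pixels), "rvec" (rotation vector, rad) and "tvec" (3), from world to camera coordinates, as OpenCV has them; the wrist camera has in their place "hand_eye" (4x4, takes a point from camera to tool coordinates, whose origin is the TCP and whose axes are the tool frame's). Camera axes: x right, y down, z forward; pixel columns grow to the right and rows downward; lengths in mm; the calibration is good to about 2 mm. A picture is of the moment at which its call begins: read the wrist's pose just before it.
- env.job_done(): hands the job in, once; it reports no verdict.
The state is a dict: "time_s": time; "qpos": joint angles; "qvel": joint speeds; "effort": joint torques, N m; "ee_pos": TCP position; "ee_rot": TCP orientation; "force": force on the tool from outside, world axes, zero at the start; "torque": the same for the moment, N m; "gripper_width": finger opening in mm.
Only numpy, scipy, OpenCV 4.12 (cv2) and the standard library are available. Lean on these libraries where they do the work, as an engineer would, in place of code of your own. Each camera call takes 0.05 s, during which the arm holds its last target. There are 200 camera calls.

## Working session

There is one attempt and no reset: what is moved stays moved. The work goes in short steps, Python scripts to look and compute and a tool call to move; the robot and the scene stay as the last step left them, time stands still between calls to the robot, and variables do not carry over. Pictures are saved under pics/ and viewed, about 8 in all and at most 12, crops included, and the job is handed in when it is done.

Besides the shell and the picture viewer there is one more tool, called after "Call:" as name(argument=value, ...) on one line, values as JSON. carry_out: Moves the arm, as the interface text tells. Its arguments: {"type":"object","properties":{"increments":{"type":"array","items":{"type":"array"}},"force":{"type":"number"}},"required":["increments"]}

```bash
ls; mkdir -p pics
cat > h.py <<'E'
import numpy as np, cv2
from scipy.spatial.transform import Rotation as R
from workcell import env
def grab(name):
    s=env.state(); f=env.grab_frame(name); K=np.array(f["camera_matrix"],float)
    if "hand_eye" in f:
        T=np.eye(4); T[:3,:3]=R.from_euler('xyz',s["ee_rot"],degrees=True).as_matrix(); T[:3,3]=s["ee_pos"]
        C=T@np.array(f["hand_eye"],float)
    else:
        M=np.eye(4); M[:3,:3]=cv2.Rodrigues(np.array(f["rvec"],float))[0]; M[:3,3]=np.array(f["tvec"],float).ravel(); C=np.linalg.inv(M)
    return f["frame"],f["z_map"],K,C
def cloud(z,K,C):
    v,u=np.indices(z.shape); P=np.stack([(u-K[0,2])/K[0,0]*z,(v-K[1,2])/K[1,1]*z,z],-1)
    W=P@C[:3,:3].T+C[:3,3]; W[z<=0]=np.nan; return W
def ray(uv,K,C,h):
    d=C[:3,:3]@np.array([(uv[0]-K[0,2])/K[0,0],(uv[1]-K[1,2])/K[1,1],1]); o=C[:3,3]
    return o+d*(h-o[2])/d[2]
def save(n,a): cv2.imwrite(f"pics/{n}.png",a)
E
python3 - <<'E'
from h import *
print(env.state())
for n in ["scene","top"]:
    f,z,K,C=grab(n); save(n,f); np.savez(n,f=f,z=z,K=K,C=C); print(n,C[:3,3].round(),K[0,0])
a=cv2.imread("pics/scene.png");
E
```

```text
pics
{'time_s': 0.0, 'qpos': array([-6.90990872e+01,  1.83505868e+01,  8.97051959e+01,  4.12199833e-04,
        7.20432727e+01, -1.14675068e+00]), 'qvel': array([ 0.02461541, -0.01478662, -0.02278938, -0.09139477, -0.07139443,
       -0.01720384]), 'effort': array([-4.60581814e-04, -4.12464559e+01, -2.31976086e+01,  7.27878464e-02,
        4.57396335e-02, -1.48074710e-04]), 'ee_pos': array([ 215.77746501, -532.80033549,  403.93875923]), 'ee_rot': array([-89.99762576,   0.09902765, -67.95246188]), 'force': array([-0.17850017,  0.63901071,  0.18300713]), 'torque': array([-0.02316989, -0.04871333, -0.02094038]), 'gripper_width': 91.1627133239624}
scene [ 717. -419.  834.] 370.6759150188435
top [ 334.  -12. 1096.] 464.99896310948765
```

View pics/top.png

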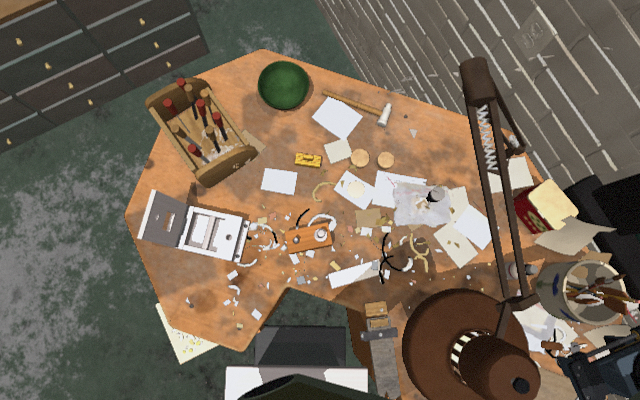

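View pics/scene.png

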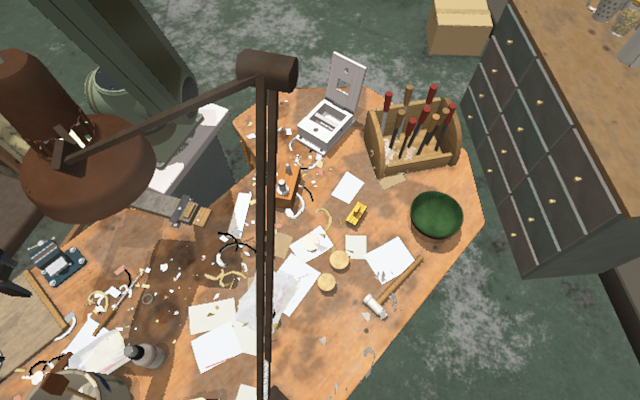

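Run:
```python
from h import *
d=np.load("top.npz"); f,z,K,C=d['f'],d['z'],d['K'],d['C']
W=cloud(z,K,C)
save("crop1",cv2.resize(f[140:280,130:340],None,fx=3.8,fy=3.8,interpolation=cv2.INTER_CUBIC)[:600])
# yellow saddle
hsv=cv2.cvtColor(f,cv2.COLOR_BGR2HSV)
m=np.zeros(z.shape,bool); m[145:175,285:330]=1
P=W[m]; hs=hsv[m]
for lo,hi in [(12,20),(20,30),(40,60)]:
    k=(P[:,2]>lo)&(P[:,2]<hi); Q=P[k]
    if len(Q)>4:
        uv=np.argwhere(m)[k]; r=cv2.minAreaRect(Q[:,:2].astype(np.float32)); print(lo,hi,len(Q),Q.mean(0).round(1),r)
# stand
m[:]=0; m[215:255,280:340]=1; P=W[m]
for lo,hi in [(42,60),(65,85),(85,110)]:
    k=(P[:,2]>lo)&(P[:,2]<hi); Q=P[k]
    if len(Q)>2: print(lo,hi,len(Q),Q.mean(0).round(1),cv2.minAreaRect(Q[:,:2].astype(np.float32)))
m[:]=0; m[190:270,130:260]=1; P=W[m]
for lo,hi in [(40,60),(100,300)]:
    k=(P[:,2]>lo)&(P[:,2]<hi); Q=P[k]
    if len(Q)>2: print(lo,hi,len(Q),Q.mean(0).round(1),cv2.minAreaRect(Q[:,:2].astype(np.float32)))
```

```text
12 20 30 [608.8 -15.7  16.1] ((604.6358032226562, -11.057121276855469), (25.728178024291992, 93.16377258300781), 0.545918345451355)
20 30 231 [623.2 -15.2  25.3] ((622.6588134765625, -20.46216583251953), (79.3919906616211, 37.6718864440918), 68.93606567382812)
40 60 40 [625.9 -13.3  49.9] ((626.630859375, -12.970732688903809), (21.44663429260254, 9.135191917419434), 81.82808685302734)
42 60 910 [436.6 -17.2  52.5] ((437.5926818847656, -18.316265106201172), (50.38985824584961, 100.2571029663086), 13.41051959991455)
65 85 29 [431.8  -2.   77.4] ((435.11944580078125, -18.453590393066406), (9.704750061035156, 64.64993286132812), 9.52238655090332)
85 110 46 [443.6 -45.1  92.5] ((443.64910888671875, -45.28014373779297), (13.932623863220215, 15.397167205810547), 49.68708801269531)
40 60 1760 [443.9 202.2  49.5] ((445.1182556152344, 205.54360961914062), (131.42092895507812, 100.04054260253906), 78.27418518066406)
100 300 1247 [462.1 291.  153.2] ((462.78375244140625, 291.6568603515625), (32.09705352783203, 99.9879150390625), 77.71395111083984)
```

View pics/crop1.png

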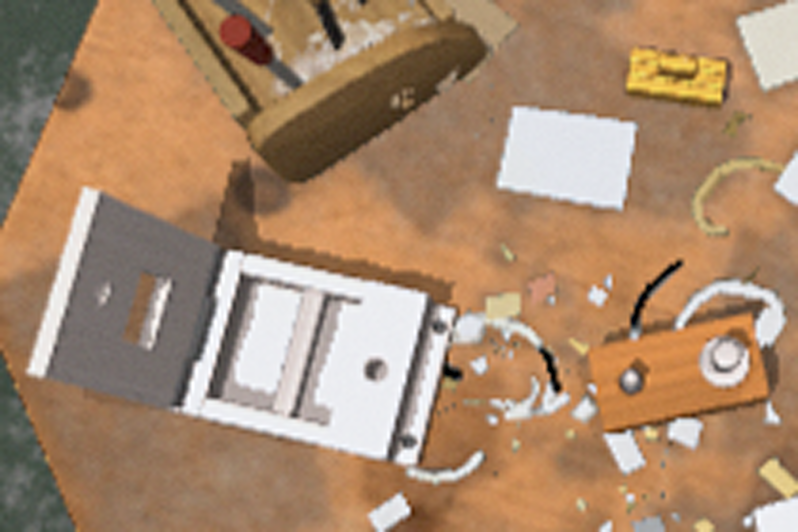

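```bash
cat >> h.py <<'E'
def to(x,y,z,yaw):
    "rotation vector and shift in tool axes from measured pose to TCP x,y,z tool down, tool x at yaw"
    s=env.state(); A=R.from_euler('xyz',s["ee_rot"],degrees=True); B=R.from_euler('xyz',[-90,0,yaw],degrees=True)
    p=np.array(s["ee_pos"]); d=A.inv().apply(np.array([x,y,z])-p); w=(A.inv()*B).as_rotvec()
    print("pos",p.round(1),"rot",np.round(s["ee_rot"],2),"t",round(s["time_s"],2),"F",np.round(s["force"],1),"w",round(s["gripper_width"],1),"q",np.round(s["qpos"],0))
    print("turn",w.round(4),"shift",d.round(1),"rows>=",np.ceil(max(np.linalg.norm(d)/41.7,np.degrees(np.linalg.norm(w))/7.16)))
E
python3 - <<'E'
from h import *
d=np.load("top.npz"); f,z,K,C=d['f'],d['z'],d['K'],d['C']
W=cloud(z,K,C)
print("hole",ray((228.7,237.1),K,C,50).round(1))
# jig rim rect restricted z 46..53 
m=np.zeros(z.shape,bool); m[200:270,172:252]=1; k=m&(np.abs(W[...,2]-50)<2.5)
g=cv2.morphologyEx(k.astype(np.uint8),cv2.MORPH_OPEN,np.ones((2,2)))>0
r=cv2.minAreaRect(W[g][:,:2].astype(np.float32)); print("rim",r, cv2.boxPoints(r).round())
# lid top edge and plane
k=m*0>1; k[185:250,125:190]=1; k&=(W[...,2]>70)&(W[...,2]<175); Q=W[k]; Q=Q[np.isfinite(Q).all(1)]
Qc=Q-np.median(Q,0); n=np.linalg.svd(Qc,full_matrices=False)[2][2]; print("lid n",n.round(3),"angle",np.degrees(np.arctan2(np.hypot(n[0],n[1]),abs(n[2]))), np.median(Q,0).round())
# rack near jig
for zz in (60,110,135,160):
    k=(W[...,2]>zz)&(W[...,1]>50)&(W[...,1]<320)&(W[...,0]>480)&(W[...,0]<640)
    Q=W[k]; print(zz,len(Q),[Q[np.argsort(Q[:,0])[i]].round() for i in (0,3,10,30)] if len(Q)>30 else Q.round())
k=(W[...,1]<-60)&(W[...,1]>-400)&(W[...,0]<600)&(W[...,0]>50)&(W[...,2]>250)
Q=W[k]
for xx in range(100,600,60):
    q=Q[np.abs(Q[:,0]-xx)<30]; print(xx,q[:,1:].min(0).round() if len(q) else 0,q[:,1:].max(0).round() if len(q) else 0)
print("lamp max",Q[:,2].max())
E
```

```text
hole [434.  159.9  50. ]
rim ((443.050537109375, 202.16461181640625), (123.18197631835938, 98.87686157226562), 78.30537414550781) [[382. 152.]
 [479. 132.]
 [504. 252.]
 [407. 272.]]
lid n [-0.202 -0.955  0.219] angle 77.34460968032708 [461. 284. 130.]
60 2137 [array([480., 267.,  76.]), array([480., 282., 142.]), array([481., 290., 164.]), array([481., 285., 147.])]
110 1377 [array([480., 282., 142.]), array([480., 278., 115.]), array([481., 282., 137.]), array([482., 278., 130.])]
135 624 [array([480., 282., 142.]), array([481., 290., 164.]), array([481., 298., 182.]), array([483., 296., 183.])]
160 464 [array([481., 290., 164.]), array([481., 293., 174.]), array([482., 297., 180.]), array([486., 297., 181.])]
100 0 0
160 [-280.  307.] [-60. 464.]
220 [-391.  307.] [-87. 570.]
280 [-361.  307.] [-174.  532.]
340 [-332.  312.] [-209.  490.]
400 [-301.  419.] [-244.  527.]
460 [-274.  509.] [-219.  564.]
520 [-256.  252.] [-192.  616.]
580 [-356.  363.] [-184.  618.]
lamp max 617.9600336741852
```

Call:
carry_out(increments=[[[0,0,0],[0,-41,0],0.4],[[0,0,0],[-17,-82,0],0.4],[[0,0,0],[-34,-123,0],0.4],[[0,0,0],[-51,-160,0],0.4],[[0,0,0],[-68,-200,0],0.4],[[0,0,0],[-85,-240,0],0.4],[[0,0,0],[-102,-280,0],0.4],[[0,0,0],[-119,-315,0],0.4],[[0,0,0],[-136,-350,0],0.4],[[0,0,0],[-150,-385,0],0.4]])

```text
time_s: 0.93
ee_pos: [158.9, -392.3, 791.2]
ee_rot: [-90.0, 0.0, -68.0]
force: [0.7, -1.8, 1.3]
gripper_width: 54.5
```

Run:
```python
from h import *
to(159,-392,835,-68); to(370,0,830,-98); to(600,-13,440,-98)
print(env.grab_frame("wrist")["hand_eye"])
```

```text
pos [ 158.9 -392.3  791.2] rot [-9.000e+01  1.000e-02 -6.795e+01] t 0.93 F [ 0.7 -1.8  1.3] w 54.5 q [-70.   6.  51.   0. 123.  -2.]
turn [-0.      0.0008 -0.0001] shift [ -0.2 -43.8   0.2] rows>= 2.0
pos [ 158.9 -392.3  791.2] rot [-9.000e+01  1.000e-02 -6.795e+01] t 0.93 F [ 0.7 -1.8  1.3] w 54.5 q [-70.   6.  51.   0. 123.  -2.]
turn [ 0.000e+00  5.244e-01 -1.000e-04] shift [-284.3  -38.8  342.9] rows>= 11.0
pos [ 158.9 -392.3  791.2] rot [-9.000e+01  1.000e-02 -6.795e+01] t 0.93 F [ 0.7 -1.8  1.3] w 54.5 q [-70.   6.  51.   0. 123.  -2.]
turn [ 0.000e+00  5.244e-01 -1.000e-04] shift [-185.9  351.2  551.2] rows>= 17.0
[[ 9.99999789e-01 -5.55886098e-04 -3.35722906e-04  2.62056239e-02]
 [ 1.95043186e-04 -2.36011749e-01  9.71750182e-01  1.96286564e+01]
 [-6.19416967e-04 -9.71750043e-01 -2.36011591e-01  6.59731763e+01]
 [ 0.00000000e+00  0.00000000e+00  0.00000000e+00  1.00000000e+00]]
```

Call:
carry_out(increments=[[[0,0,0],[0,-40,0],0.2],[[0,0.05,0],[-25,-45,25],0.2],[[0,0.1,0],[-50,-45,55],0.2],[[0,0.17,0],[-77,-45,87],0.2],[[0,0.23,0],[-103,-45,119],0.2],[[0,0.29,0],[-129,-45,151],0.2],[[0,0.35,0],[-156,-45,183],0.2],[[0,0.4,0],[-182,-45,215],0.2],[[0,0.46,0],[-208,-45,247],0.2],[[0,0.5236,0],[-234,-45,279],0.2]])

```text
time_s: 1.82
ee_pos: [329.9, -71.3, 834.4]
ee_rot: [-90.0, -0.0, -98.0]
force: [0.2, -0.7, -0.6]
gripper_width: 72.9
```

Run:
```python
from h import *
to(450,-13,760,-98); to(625,-13,440,-98)
```

```text
pos [329.9 -71.3 834.4] rot [-8.998e+01 -1.000e-02 -9.805e+01] t 1.82 F [ 0.2 -0.7 -0.6] w 72.9 q [-14.   0.  50.  -0. 130.  84.]
turn [-0.0003 -0.0008  0.0003] shift [-74.6  74.4 110.7] rows>= 4.0
pos [329.9 -71.3 834.4] rot [-8.998e+01 -1.000e-02 -9.805e+01] t 1.82 F [ 0.2 -0.7 -0.6] w 72.9 q [-14.   0.  50.  -0. 130.  84.]
turn [-0.0003 -0.0008  0.0003] shift [-99.1 394.4 283.9] rows>= 12.0
```

Call:
carry_out(increments=[[[0,0,0],[-32,20,20],0.2],[[0,0,0],[-55,40,48],0.2],[[0,0,0],[-75,62,75],0.2],[[0,0,0],[-80,95,100],0.2],[[0,0,0],[-85,130,122],0.2],[[0,0,0],[-90,163,145],0.2],[[0,0,0],[-95,197,168],0.2],[[0,0,0],[-99,230,191],0.2],[[0,0,0],[-99,264,214],0.2],[[0,0,0],[-99,298,237],0.2]])

```text
time_s: 2.65
ee_pos: [579.0, -7.6, 534.2]
ee_rot: [-90.0, -0.0, -97.8]
force: [0.4, 0.5, 1.0]
gripper_width: 73.2
```

Call:
carry_out(increments=[[[0,0,0],[0,36,18],0.2],[[0,0,0],[0,76,25],0.2],[[0,0,0],[0,100,25],0.2],[[0,0,0],[0,100,25],0.2]])

```text
time_s: 2.98
ee_pos: [602.4, -11.3, 429.0]
ee_rot: [-90.8, -0.1, -97.9]
force: [0.2, -0.2, -0.2]
gripper_width: 73.1
```

```bash
cat > look_s.py <<'E'
from h import *
f,z,K,C=grab("wrist"); np.savez("ws",f=f,z=z,K=K,C=C); save("ws",f)
W=cloud(z,K,C); print(C[:3,3].round(1), K[0,0])
k=(np.abs(W[...,0]-626)<60)&(np.abs(W[...,1]+13)<60)
for lo,hi in [(20,29),(45,55)]:
    q=k&(W[...,2]>lo)&(W[...,2]<hi); q=cv2.morphologyEx(q.astype(np.uint8),cv2.MORPH_OPEN,np.ones((3,3)))>0
    Q=W[q]; r=cv2.minAreaRect(Q[:,:2].astype(np.float32)); uv=np.argwhere(q); print(len(Q),r,np.median(Q[:,2]),uv.mean(0))
to(626,-13,221,-98)
E
python3 look_s.py
```

```text
[667.4 -20.4 408.4] 301.96078290841876
873 ((622.3603515625, -20.566543579101562), (80.19834899902344, 37.14088821411133), 69.48564910888672) 25.715735934998236 [155.24398625 321.64032073]
126 ((625.6578369140625, -12.809164047241211), (20.252954483032227, 7.157559871673584), 82.6249008178711) 51.275445013605406 [157.  320.5]
pos [602.8 -11.3 433.1] rot [-9.044e+01 -5.000e-02 -9.788e+01] t 3.03 F [-0.1 -0.6  0.5] w 72.9 q [-2. 20. 83. -0. 77. 96.]
turn [0.0077 0.0021 0.0008] shift [ -1.6 211.9  24.9] rows>= 6.0
```

View pics/ws.png

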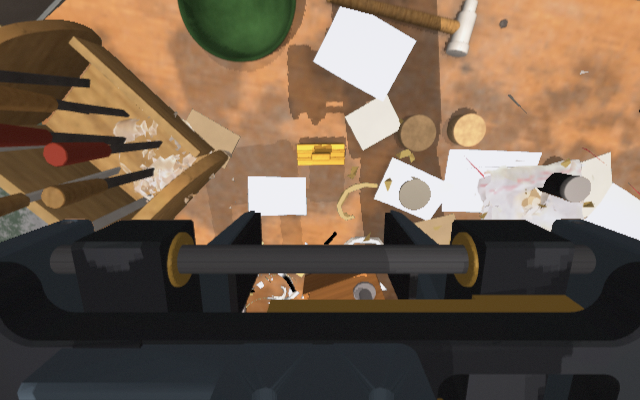

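Run:
```python
from h import *
d=np.load("ws.npz"); f,z,K,C=d['f'],d['z'],d['K'],d['C']
h=cv2.cvtColor(f,cv2.COLOR_BGR2HSV); m=cv2.inRange(h,(18,130,90),(34,255,255)); m[:135]=0;m[175:]=0;m[:,:285]=0;m[:,355:]=0
n,l,s,c=cv2.connectedComponentsWithStats(m); i=1+np.argmax(s[1:,4]); cn=np.argwhere(l==i)[:,::-1].astype(np.float32)
print(s[i]); P=np.array([ray(p,K,C,24)[:2] for p in cn],np.float32); print(cv2.minAreaRect(P))
to(626,-13,290,-97.5); to(626,-13,221,-97.5)
```

```text
[ 297  143   48   23 1020]
((626.4017944335938, -12.569494247436523), (60.27163314819336, 27.195613861083984), 83.81791687011719)
pos [602.8 -11.3 433.1] rot [-9.044e+01 -5.000e-02 -9.788e+01] t 3.03 F [-0.1 -0.6  0.5] w 72.9 q [-2. 20. 83. -0. 77. 96.]
turn [ 0.0077 -0.0066  0.0008] shift [ -1.6 142.9  24.3] rows>= 4.0
pos [602.8 -11.3 433.1] rot [-9.044e+01 -5.000e-02 -9.788e+01] t 3.03 F [-0.1 -0.6  0.5] w 72.9 q [-2. 20. 83. -0. 77. 96.]
turn [ 0.0077 -0.0066  0.0008] shift [ -1.6 211.9  24.9] rows>= 6.0
```

Call:
carry_out(increments=[[[0,-0.018,0],[-1,40,20],0.2],[[0,-0.018,0],[-1,80,23],0.2],[[0,-0.018,0],[-1,120,23],0.2],[[0,-0.018,0],[-1,143,23],0.2],[[0,-0.018,0],[-1,143,23],0.2],[[0,-0.018,0],[-1,143,23],0.2]])

```text
time_s: 3.53
ee_pos: [626.6, -13.4, 295.0]
ee_rot: [-89.9, 0.0, -96.8]
force: [0.6, -0.4, 0.6]
gripper_width: 73.0
```

Run:
```python
from h import *
to(626,-12.8,220,-97)
```

```text
pos [626.6 -13.4 295. ] rot [-8.989e+01  1.000e-02 -9.684e+01] t 3.53 F [ 0.6 -0.4  0.6] w 73.0 q [-2. 28. 91. -0. 61. 95.]
turn [-0.002   0.0028 -0.0001] shift [-0.5 75.  -0.8] rows>= 2.0
```

Call:
carry_out(increments=[[[0,0,0],[-0.5,30,-0.8],0.2],[[0,0,0],[-0.5,55,-0.8],0.2],[[0,0,0],[-0.5,75,-0.8],0.3],[[0,0,0],[-0.5,75,-0.8],0.6],[[0,0,0],[-0.5,75,-0.8],0.9],[[0,0,0],[-0.5,75,-0.8],0.9],[[0,0,0],[-0.5,75,-0.8],0.9],[[0,0,0],[-0.5,75,-0.8],0.9]], force=30)

```text
time_s: 4.2
ee_pos: [625.9, -12.8, 220.7]
ee_rot: [-89.8, 0.0, -96.8]
force: [-0.7, 0.5, 0.6]
gripper_width: 36.1
```

Call:
carry_out(increments=[[[0,0,0],[0,0,0],0.9],[[0,0,0],[0,0,0],0.9],[[0,0,0],[0,-30,0],0.9],[[0,0,0],[0,-70,0],0.9],[[0,0,0],[0,-110,0],0.9],[[0,0,0],[0,-150,0],0.9],[[0,0,0],[0,-150,0],0.9]])

```text
time_s: 4.78
ee_pos: [626.6, -12.8, 377.6]
ee_rot: [-89.0, 0.1, -96.8]
force: [1.2, -0.5, -0.7]
gripper_width: 21.3
```

Run:
```python
from h import *
f,z,K,C=grab("wrist"); save("grip",f[140:340,200:440])
to(444,207.5,370,-11.8)
```

```text
pos [625.9 -12.8 373.6] rot [-8.939e+01  5.000e-02 -9.684e+01] t 4.83 F [-0.1  0.8 -2.7] w 21.6 q [-2. 24. 86. -0. 70. 95.]
turn [-0.0092 -1.4842  0.0073] shift [-197.1    1.6 -206.9] rows>= 12.0
```

View pics/grip.png

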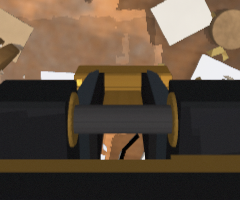

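Call:
carry_out(increments=[[[0,-0.12,0],[5,0,-40],0.9],[[0,-0.24,0],[10,0,-81],0.9],[[0,-0.36,0],[15,0,-122],0.9],[[0,-0.48,0],[18,0,-160],0.9],[[0,-0.6,0],[-5,0,-181],0.9],[[0,-0.72,0],[-45,0,-186],0.9],[[0,-0.84,0],[-85,0,-191],0.9],[[0,-0.96,0],[-125,0,-196],0.9],[[0,-1.08,0],[-165,0,-201],0.9],[[0,-1.2,0],[-197,0,-207],0.9]])

```text
time_s: 5.67
ee_pos: [442.3, 209.7, 367.0]
ee_rot: [-90.1, 0.1, -27.7]
force: [1.6, 0.2, -2.0]
gripper_width: 21.9
```

Call:
carry_out(increments=[[[0,-0.12,0],[0,0,0],0.9],[[0,-0.24,0],[0,0,0],0.9],[[0,-0.284,0],[0,0,0],0.9],[[0,-0.284,0],[0,0,0],0.9],[[0,-0.284,0],[0,0,0],0.9],[[0,-0.284,0],[0,0,0],0.9]])

```text
time_s: 6.17
ee_pos: [442.9, 207.2, 367.6]
ee_rot: [-90.1, 0.1, -11.9]
force: [-0.2, 0.1, -1.5]
gripper_width: 21.3
```

```bash
cat > look_j.py <<'E'
from h import *
f,z,K,C=grab("wrist"); np.savez("wj",f=f,z=z,K=K,C=C); save("wj",f); W=cloud(z,K,C); print(C[:3,3].round(1))
k=(np.abs(W[...,2]-50)<3.5)&(np.hypot(W[...,0]-444,W[...,1]-207)<110)
k=cv2.morphologyEx(k.astype(np.uint8),cv2.MORPH_OPEN,np.ones((3,3)))>0
print("rim",k.sum(),np.median(W[k][:,2]),cv2.minAreaRect(W[k][:,:2].astype(np.float32)))
to(444,207.5,262,-11.8)
E
python3 look_j.py
```

```text
[456.4 271.8 347.9]
rim 2618 49.7320605594216 ((447.7327575683594, 224.44320678710938), (78.38585662841797, 100.26236724853516), 77.91310119628906)
pos [443.  207.2 367.8] rot [-9.004e+01  5.000e-02 -1.189e+01] t 6.22 F [-0.2 -0.8 -1.8] w 22.1 q [ 24.  12. 104.  -0.  64.  36.]
turn [ 0.0007 -0.0015 -0.0009] shift [  1.  105.8   0.6] rows>= 3.0
```

View pics/wj.png

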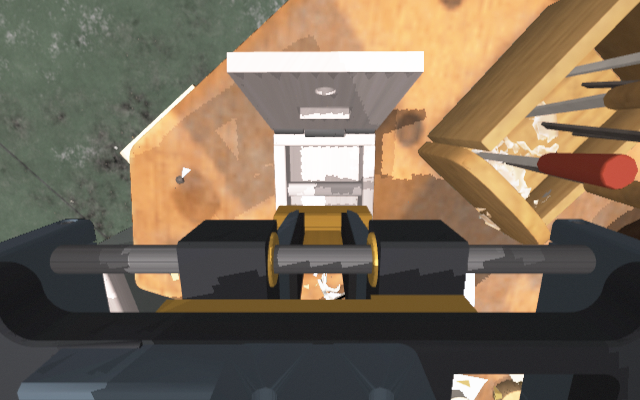

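Call:
carry_out(increments=[[[0,0,0],[1,40,0.5],0.9],[[0,0,0],[1,75,0.5],0.9],[[0,0,0],[1,92,0.5],0.9],[[0,0,0],[1,100,0.5],0.9],[[0,0,0],[1,106,0.5],0.9],[[0,0,0],[1,108,0.5],0.9],[[0,0,0],[1,108,0.5],0.9]])

```text
time_s: 6.8
ee_pos: [444.7, 207.8, 261.0]
ee_rot: [-90.0, -0.1, -11.8]
force: [-1.5, 0.2, -1.1]
gripper_width: 21.6
```

Run:
```python
from h import *
to(444,207.5,246.5,-11.8)
```

```text
pos [444.7 207.8 261. ] rot [-8.995e+01 -7.000e-02 -1.184e+01] t 6.8 F [-1.5  0.2 -1.1] w 21.6 q [ 24.  19. 112.  -0.  49.  36.]
turn [-0.0009 -0.0006  0.0013] shift [-0.6 14.5 -0.5] rows>= 1.0
```

No contact yet, feet are past the bar's top; going down to seat, then release.

Call:
carry_out(increments=[[[0,0,0],[-0.5,6,-0.5],0.9],[[0,0,0],[-0.5,11,-0.5],0.9],[[0,0,0],[-0.5,14.5,-0.5],0.9],[[0,0,0],[-0.5,15,-0.5],0.9],[[0,0,0],[-0.5,15,-0.5],0.9]])

```text
time_s: 7.22
ee_pos: [443.5, 207.3, 245.2]
ee_rot: [-90.0, 0.0, -11.8]
force: [0.2, -0.6, -2.1]
gripper_width: 21.6
```

Call:
carry_out(increments=[[[0,0,0],[0,0.5,0],0.9],[[0,0,0],[0,0.5,0],0.6],[[0,0,0],[0,0.5,0],0.5],[[0,0,0],[0,0.5,0],0.4],[[0,0,0],[0,0.5,0],0.4],[[0,0,0],[0,0.5,0],0.4],[[0,0,0],[0,-20,0],0.4],[[0,0,0],[0,-60,0],0.4],[[0,0,0],[0,-100,0],0.4],[[0,0,0],[0,-110,-20],0.4]])

```text
time_s: 8.05
ee_pos: [441.6, 189.9, 361.3]
ee_rot: [-89.5, -0.6, -11.7]
force: [1.0, 0.1, 0.7]
gripper_width: 54.5
```

Call:
carry_out(increments=[[[0,0,0],[0,-10,-40],0.4],[[0,0,0],[0,-10,-50],0.4],[[0,0,0],[0,-10,-50],0.4],[[0,0,0],[0,-10,-50],0.4],[[0,0,0],[0,-10,-50],0.4]])

```text
time_s: 8.47
ee_pos: [429.4, 139.3, 364.9]
ee_rot: [-90.0, 0.0, -11.8]
force: [0.5, 0.5, 0.1]
gripper_width: 54.6
```

Run:
```python
from h import *
f,z,K,C=grab("wrist"); np.savez("wj2",f=f,z=z,K=K,C=C); save("wj2",f[100:330,200:450]); W=cloud(z,K,C)
e=np.array([.206,.979]); n=np.array([-.979,.206])
X=W[...,:2]-[444,207.5]; a=X@e; b=X@n
for lo,hi in ((46.5,53),(72,79)):
    k=(np.abs(a)<25)&(np.abs(b)<36)&(W[...,2]>lo)&(W[...,2]<hi)
    if k.sum(): print(k.sum(),np.median(W[k][:,2]).round(1),"x",a[k].min().round(1),a[k].max().round(1),"y",b[k].min().round(1),b[k].max().round(1))
k=(np.hypot(a,b)<90)&(np.abs(W[...,2]-50)<3)&((np.abs(b)>36)|(a>45)); print(a[k].min(),a[k].max(),b[k].min(),b[k].max(),np.median(W[k][:,2]))
to(444,207.5,370,-11.8)
```

```text
1585 49.2 x -13.3 12.7 y -35.6 35.6
244 74.7 x -3.9 3.8 y -10.5 10.5
-67.18332715621327 61.3072508322091 -50.6339091471689 49.931092484376535 50.0753316457301
pos [429.5 139.5 364.8] rot [-9.000e+01  5.000e-02 -1.179e+01] t 8.52 F [ 1.   0.  -0.2] w 54.7 q [ 17.   9. 108.   0.  63.  28.]
turn [ 0.      0.0002 -0.0008] shift [ 0.3 -5.2 69.5] rows>= 2.0
```

View pics/wj2.png

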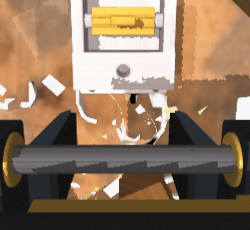

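Run:
```python
from h import *
e=np.array([.206,.979]); n=np.array([-.979,.206])
for s in ("top.npz","wj.npz","scene.npz"):
    d=np.load(s); W=cloud(d['z'],d['K'],d['C']); X=W[...,:2]-[444,207.5]; a=X@e; b=X@n
    for lo in (-80,-20,40,100,160):
        k=(a>lo)&(a<lo+60)&(b<-58)&(b>-200)&(W[...,2]>130)
        q=np.sort(b[k]); print(s,lo,k.sum(),q[-5:].round() if len(q)>5 else '', W[k][:,2].max().round() if k.sum() else '')
d=np.load("wj2.npz"); f,z,K,C=d['f'],d['z'],d['K'],d['C']
g=cv2.cvtColor(f,cv2.COLOR_BGR2GRAY); p=g[158:184,308:340]; print(p[::2,::2])
m=(p<150).astype(np.uint8); nn,l,st,c=cv2.connectedComponentsWithStats(m)
for i in range(1,nn):
    if st[i,4]>15: u=c[i]+[308,158]; print(st[i],u,ray(u,K,C,50).round(1),ray(u,K,C,48).round(1))
```

```text
top.npz -80 0  
top.npz -20 192 [-123. -119. -119. -114. -113.] 202.0
top.npz 40 185 [-141. -140. -140. -139. -139.] 207.0
top.npz 100 0  
top.npz 160 0  
wj.npz -80 500 [-71. -71. -71. -71. -71.] 269.0
wj.npz -20 12746 [-58. -58. -58. -58. -58.] 300.0
wj.npz 40 2934 [-137. -137. -137. -137. -136.] 202.0
wj.npz 100 0  
wj.npz 160 0  
scene.npz -80 0  
scene.npz -20 233 [-140. -140. -139. -139. -115.] 201.0
scene.npz 40 177 [-143. -142. -142. -140. -140.] 206.0
scene.npz 100 0  
scene.npz 160 0  
[[249 248 248 248 248 248 248 248 248 248 248 248 247 247 247 247]
 [250 250 250 250 250 250 249 250 249 249 249 249 249 249 249 249]
 [249 249 250 249 249 249 249 249 248 248 248 248 248 248 247 247]
 [248 248 248 248 247 247 193 194 185 222 242 247 246 246 246 246]
 [248 248 248 247 247 180 170 161 160 163 207 243 246 246 246 246]
 [249 248 248 248 224 150 166 161 161 159 160 226 247 247 246 246]
 [247 247 247 246 176 105 158 161 162 160 136 212 246 246 246 246]
 [249 248 248 248 166 101 107 130 129 120 138 219 247 247 247 247]
 [249 249 249 249 216 127 106 108 108 133 145 236 248 247 248 248]
 [248 248 246 248 246 204 136 110 126 166 221 244 246 246 246 246]
 [248 248 160 226 225 159 234 211 191 238 245 250 250 246 246 246]
 [249 249 162 162 162 162 162 161 171 227 171 252 251 237 239 252]
 [249 246 162 162 161 191 185 163 162 162 191 188 190 186 167 209]]
[ 9 11 13  8 70] [322.95714286 172.71428571] [433.8 158.9  50. ] [433.8 158.6  48. ]
```

Call:
carry_out(increments=[[[0,0,0],[-8,-35,0],0.8],[[0,0,0],[-20,-60,0],1],[[0,0,0],[-20,-60,30],1],[[0,0,0],[-20,-60,30],1]])

```text
time_s: 8.85
ee_pos: [416.7, 175.7, 426.6]
ee_rot: [-89.7, -0.2, -11.7]
force: [0.3, -0.7, 0.3]
gripper_width: 30.7
```

Call:
carry_out(increments=[[[0,0,0],[0,0,40],1],[[0,0,0],[0,0,80],1],[[0,0,0],[0,0,120],1],[[0,0,0],[0,0,160],1],[[0,0,0],[0,0,172],1],[[0,0,0],[0,35,172],1],[[0,0,0],[0,65,172],1],[[0,0,0],[0,72,172],1],[[0,0,0],[0,72,172],1]])

```text
time_s: 9.6
ee_pos: [450.4, 340.6, 350.3]
ee_rot: [-90.3, 0.3, -11.8]
force: [-0.2, -0.5, 0.7]
gripper_width: 0.4
```

```bash
cat >> h.py <<'E'
def jig(c=(444,207.5)):
    s=env.state(); p=s["ee_pos"]; X=p[:2]-np.array(c); print("jig x,y,tipZ",(X@[.206,.979]).round(1),(X@[-.979,.206]).round(1),(p[2]-191).round(1),"F",np.round(s["force"],1),"t",round(s["time_s"],2),"w",round(s["gripper_width"],1))
E
python3 -c "
from h import *
jig(); to(444,207.5,300,-11.8)"
```

```text
jig x,y,tipZ 131.6 21.2 159.3 F [-0.2 -0.5  0.7] t 9.6 w 0.4
pos [450.4 340.6 350.3] rot [-90.32   0.28 -11.77] t 9.6 F [-0.2 -0.5  0.7] w 0.4 q [36. 20. 96. -0. 65. 48.]
turn [ 0.0055  0.0006 -0.0049] shift [  21.1   50.9 -131.3] rows>= 4.0
```

Call:
carry_out(increments=[[[0,0,0],[0,-2,-15],1],[[0,0,0],[0,-4,-30],1],[[0,0,0],[0,-4,-46],1],[[0,0,0],[0,-4,-62],1],[[0,0,0],[0,-3,-76],1],[[0,0,0],[0,1,-91],1],[[0,0,0],[0,6,-105],1],[[0,0,0],[0,13,-118],1],[[0,0,0],[0,22,-130],1],[[0,0,0],[0,22,-130],1]])

```text
time_s: 10.43
ee_pos: [423.0, 210.5, 330.9]
ee_rot: [-90.2, 0.1, -11.9]
force: [-0.0, -0.4, -0.3]
gripper_width: -0.2
```

Run:
```python
from h import *
jig()
f,z,K,C=grab("top"); W=cloud(z,K,C); X=W[...,:2]-[444,207.5]; a=X@[.206,.979]; b=X@[-.979,.206]
k=(a>-60)&(a<58)&(np.abs(b+30)<18)&(W[...,2]>62)&(W[...,2]<200)
p=np.polyfit(a[k],W[...,2][k],1); print(k.sum(),"slope deg",np.degrees(np.arctan(-p[0])),np.std(W[...,2][k]-np.polyval(p,a[k])))
```

```text
jig x,y,tipZ -1.4 21.1 139.9 F [-0.  -0.4 -0.3] t 10.43 w -0.2
324 slope deg 41.757322386086315 3.3375926699271403
```

Call:
carry_out(increments=[[[0,0,0],[0,12,-10],1],[[0,0,0],[0,24,-18],1],[[0,0,0],[0,37,-26],1],[[0,0,0],[0,50,-32],1],[[0,0,0],[0,60,-35],1],[[0,0,0],[0,70,-37],1],[[0,0,0],[0,75,-38],1],[[0,0,0],[0,79,-38],1],[[0,0,0],[0,81,-38],1],[[0,0,0],[0,82,-38],1]])

```text
time_s: 11.32
ee_pos: [416.8, 176.3, 250.9]
ee_rot: [-90.0, -0.0, -11.8]
force: [-4.3, -3.8, 20.0]
gripper_width: 0.3
```

```bash
python3 -c "
from h import *
jig()"
```

```text
jig x,y,tipZ -36.2 20.2 59.9 F [-4.3 -3.8 20. ] t 11.32 w 0.3
```

Call:
carry_out(increments=[[[0,0,0],[0,0,0],1],[[0,0,0],[0,0,0],1],[[0,0,0],[0,0,0],1],[[0,0,0],[0,-10,0],1],[[0,0,0],[0,-50,0],1],[[0,0,0],[0,-90,0],0.6],[[0,0,0],[0,-110,0],0.4],[[0,0,0],[0,-110,0],0.4]])

```text
time_s: 11.98
ee_pos: [417.9, 176.9, 364.8]
ee_rot: [-89.6, -0.6, -11.8]
force: [0.5, 0.2, -0.5]
gripper_width: 17.7
```

Run:
```python
from h import *
jig()
f,z,K,C=grab("wrist"); save("lid",f); np.savez("wl",f=f,z=z,K=K,C=C)
f,z,K,C=grab("top"); W=cloud(z,K,C); X=W[...,:2]-[444,207.5]; a=X@[.206,.979]; b=X@[-.979,.206]
k=(a>-70)&(a<58)&(np.abs(b+35)<10)&(W[...,2]>52)&(W[...,2]<75)
p=np.polyfit(a[k],W[...,2][k],1); print(k.sum(),"slope rad",-p[0],np.median(W[...,2][k]))
to(439.5,-65.9,408,-11.8)
```

```text
jig x,y,tipZ -35.3 19.3 173.8 F [ 0.5  0.2 -0.5] t 11.98 w 17.7
158 slope rad -0.0005202473653597717 60.184626793052985
pos [416.5 176.3 360.2] rot [-89.93  -0.11 -11.8 ] t 12.08 F [ 0.5  0.7 -0.6] w 25.4 q [ 21.   9. 109.  -0.  62.  33.]
turn [-0.0013  0.      0.0019] shift [  72.1  -47.9 -232.4] rows>= 6.0
```

Lid is shut (slope ≈ 0, top at 60.2 mm). On to the pin.

Call:
carry_out(increments=[[[0,0,0],[10,-15,-30],0.4],[[0,0,0],[22,-25,-68],0.4],[[0,0,0],[34,-35,-106],0.4],[[0,0,0],[46,-45,-144],0.4],[[0,0,0],[58,-48,-182],0.4],[[0,0,0],[68,-48,-218],0.4],[[0,0,0],[72,-48,-232],0.4],[[0,0,0],[72,-48,-232],0.4],[[0,0,0],[72,-48,-232],0.4],[[0,0,0],[72,-48,-232],0.4]])

```text
time_s: 12.92
ee_pos: [439.4, -65.0, 406.3]
ee_rot: [-90.0, 0.2, -11.8]
force: [-0.8, 0.1, 0.1]
gripper_width: 55.2
```

```bash
cat > look_p.py <<'E'
from h import *
f,z,K,C=grab("wrist"); save("wp",f[80:330,200:450]); np.savez("wp",f=f,z=z,K=K,C=C); W=cloud(z,K,C)
n0=np.hypot(W[...,0]-443.8,W[...,1]+45.3)
for nm,lo,hi in (("grip",88,98),("collar",55.2,62)):
    k=(n0<28)&(W[...,2]>lo)&(W[...,2]<hi); Q=W[k]; c,r=cv2.minEnclosingCircle(Q[:,:2].astype(np.float32)); print(nm,k.sum(),np.median(Q[:,2]).round(1),np.round(c,1),round(r,1),Q.mean(0).round(1),np.argwhere(k).mean(0))
to(443.8,-45.3,257,-11.8)
E
python3 look_p.py
```

```text
grip 224 93.1 [443.  -45.4] 8.3 [443.1 -45.   92.9] [172.73660714 322.88839286]
collar 307 57.4 [443.  -45.5] 14.8 [443.9 -41.9  57.5] [164.84364821 323.01302932]
pos [439.5 -64.7 406.5] rot [-89.98   0.12 -11.75] t 12.97 F [ 0.2 -0.7 -0. ] w 54.7 q [-10.   6. 105.   0.  69.   2.]
turn [-0.0003  0.0009 -0.002 ] shift [  0.6 149.5  19.8] rows>= 4.0
```

View pics/wp.png

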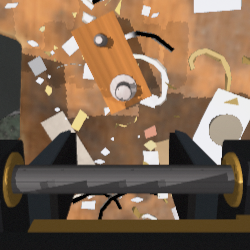

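Call:
carry_out(increments=[[[0,0,0],[0,30,20],0.4],[[0,0,0],[0,70,20],0.4],[[0,0,0],[0,105,20],0.4],[[0,0,0],[0,105,20],0.4],[[0,0,0],[0,105,20],0.4]])

```text
time_s: 13.38
ee_pos: [443.3, -45.0, 301.6]
ee_rot: [-90.0, 0.2, -11.7]
force: [0.5, -0.5, 0.8]
gripper_width: 54.9
```

Run:
```python
from h import *
to(443.0,-45.4,257,-11.8)
for s,box,h in (("wj2",(156,176,308,340),50),("wl",(120,330,230,420),60)):
    d=np.load(s+".npz"); f,z,K,C=d['f'],d['z'],d['K'],d['C']; g=cv2.cvtColor(f,cv2.COLOR_BGR2GRAY)
    y0,y1,x0,x1=box
    # expected pixel of hole
    P=np.linalg.inv(C)@np.array([434,160,h,1]); u=K@(P[:3]/P[2]); print(s,"expected",u[:2].round(1))
    y0,y1,x0,x1=[int(v) for v in (u[1]-14,u[1]+14,u[0]-16,u[0]+16)]
    p=g[y0:y1,x0:x1]; print(p[::3,::3])
    for th in (150,200,225):
        nn,l,st,c=cv2.connectedComponentsWithStats((p<th).astype(np.uint8))
        for i in range(1,nn):
            if 60<st[i,4]<400:
                q=np.array([st[i,0]+(st[i,2]-1)/2+x0,st[i,1]+(st[i,3]-1)/2+y0]); print(th,st[i],q,ray(q,K,C,h).round(1))
```

```text
pos [443.3 -45.  301.6] rot [-90.01   0.24 -11.7 ] t 13.38 F [ 0.5 -0.5  0.8] w 54.9 q [ -7.  13. 115.   0.  53.   4.]
turn [ 0.0003  0.0017 -0.0041] shift [-0.1 44.6 -0.5] rows>= 2.0
wj2 expected [322.9 171.6]
[[248 248 248 248 248 248 248 248 247 247 247]
 [250 250 250 250 250 249 249 249 249 249 249]
 [249 249 249 248 248 240 234 248 247 247 247]
 [248 248 248 248 180 166 160 178 243 247 246]
 [248 248 248 241 121 166 160 159 218 247 247]
 [249 249 248 241 101 117 129 137 219 248 247]
 [248 248 248 247 175 106 117 142 239 247 247]
 [248 248 160 225 159 225 191 242 250 249 246]
 [249 249 163 162 187 162 162 165 241 209 191]
 [248 248 169 160 160 160 160 161 161 161 160]]
150 [11 12 13  8 70] [323.  172.5] [433.9 159.1  50. ]
200 [  5   7  27  21 287] [324. 174.] [434.6 157.5  50. ]
225 [  5   7  27  21 319] [324. 174.] [434.6 157.5  50. ]
wl expected [339. 210.]
[[181 181 159 156 162 158 171 243 158 158 187]
 [203 158 159 158 161 157 160 154 158 188 208]
 [204 204 161 182 189 158 176 179 193 184 209]
 [204 205 208 204 146 123 111 160 205 205 211]
 [204 204 208 160 109 110 107 105 195 205 211]
 [204 204 207 152 107 109 107  71 160 204 210]
 [204 203 207 181 111  27  22  46  49  51 183]
 [202 203 207 205 185  21  20  43  49  48  57]
 [201 200 205 202 206  20  20  38  48  46  48]
 [202 201 205 201 207  17  21  30  48  49  48]]
150 [  9   8  23  20 306] [343.  212.5] [437.3 156.6  60. ]
```

Call:
carry_out(increments=[[[0,0,0],[0,22,-0.5],0.4],[[0,0,0],[0,38,-0.5],0.5],[[0,0,0],[0,44.5,-0.5],0.6],[[0,0,0],[0,44.5,-0.5],0.7],[[0,0,0],[0,44.5,-0.5],0.95],[[0,0,0],[0,44.5,-0.5],0.95],[[0,0,0],[0,44.5,-0.5],0.95],[[0,0,0],[0,44.5,-0.5],0.95],[[0,0,0],[0,44.5,-0.5],0.95],[[0,0,0],[0,44.5,-0.5],0.95]], force=50)

```text
time_s: 14.22
ee_pos: [444.0, -46.6, 259.1]
ee_rot: [-90.0, -0.1, -11.8]
force: [-0.5, 0.3, 6.2]
gripper_width: 14.9
```

```bash
python3 -c "
from h import *
to(443,-45.4,257,-11.8)"
```

```text
pos [444.  -46.6 259.1] rot [-89.99  -0.13 -11.82] t 14.22 F [-0.5  0.3  6.2] w 14.9 q [ -7.  16. 118.   0.  46.   4.]
turn [-0.0002 -0.0003  0.0023] shift [-1.2  2.1  1. ] rows>= 1.0
```

Call:
carry_out(increments=[[[0,0,0],[0,-10,0],0.95],[[0,0,0],[0,-30,0],0.95],[[0,0,0],[0,-65,0],0.95],[[0,0,0],[0,-100,0],0.95],[[0,0,0],[0,-110,0],0.95],[[0,0,0],[0,-110,0],0.95],[[0,0,0],[0,-110,0],0.95],[[0,0,0],[0,-110,0],0.95]])

```text
time_s: 14.88
ee_pos: [443.0, -46.5, 366.6]
ee_rot: [-90.0, 0.2, -11.8]
force: [-0.9, 0.3, -0.3]
gripper_width: 14.9
```

Run:
```python
from h import *
f,z,K,C=grab("wrist"); save("pg",f[150:300,220:420]); np.savez("pg",f=f,z=z,K=K,C=C)
to(434,160.2,370,-11.8)
```

```text
pos [443.  -46.5 366.3] rot [-90.02   0.2  -11.82] t 14.93 F [ 0.3 -1.  -1.2] w 14.9 q [ -7.   8. 109.  -0.  63.   4.]
turn [ 0.0003 -0.0003 -0.0034] shift [-51.2  -3.5 200.4] rows>= 5.0
```

View pics/pg.png

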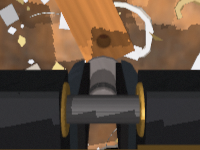

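Run:
```python
from h import *
d=np.load("pg.npz"); z,K,f=d['z'],d['K'],d['f']; H=np.array(env.grab_frame("wrist")["hand_eye"])
T=cloud(z,K,H)  # tool frame
k=(np.abs(T[...,0])<25)&(np.abs(T[...,2])<40)&(T[...,1]>100)&(T[...,1]<260)
for lo in range(120,260,8):
    q=k&(T[...,1]>=lo)&(T[...,1]<lo+8)
    if q.sum()>3: print(lo,q.sum(),"x",T[q][:,0].min().round(1),T[q][:,0].max().round(1),"z",T[q][:,2].min().round(1),T[q][:,2].max().round(1))
save("pg2",cv2.resize(f[195:275,280:370],None,fx=6,fy=6,interpolation=cv2.INTER_CUBIC))
to(434,160.2,370,-11.8)
```

```text
120 109 x -11.0 10.8 z -2.0 12.8
128 500 x -10.9 10.8 z -6.8 7.5
136 188 x -14.2 14.1 z -10.6 17.9
144 279 x -15.6 15.9 z -16.1 17.8
152 272 x -16.9 16.8 z -15.7 17.8
160 387 x -17.5 17.5 z -16.0 17.9
168 338 x -17.4 17.4 z -15.9 17.7
176 295 x -16.9 16.6 z 3.4 17.6
184 185 x -15.7 16.1 z 2.5 17.6
192 91 x -7.9 7.7 z 1.0 14.0
200 397 x -10.0 9.8 z -0.4 15.9
pos [443.1 -46.5 366.3] rot [-90.02   0.2  -11.82] t 14.98 F [-0.1 -0.3 -0.3] w 14.9 q [ -7.   8. 109.  -0.  63.   4.]
turn [ 0.0003 -0.0003 -0.0035] shift [-51.3  -3.6 200.5] rows>= 5.0
```

View pics/pg2.png

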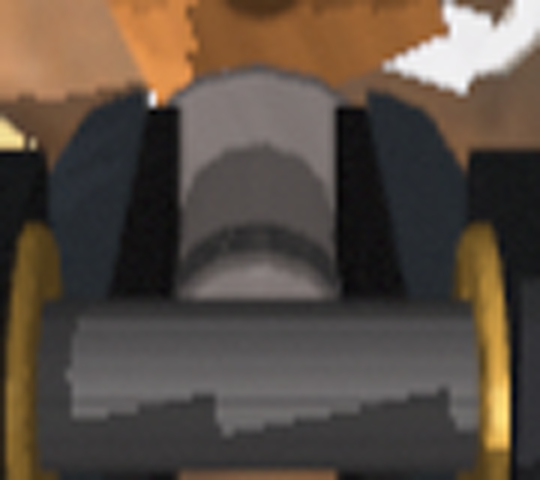

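Call:
carry_out(increments=[[[0,0,0],[-8,0,30],0.95],[[0,0,0],[-17,0,66],0.95],[[0,0,0],[-26,0,102],0.95],[[0,0,0],[-35,0,138],0.95],[[0,0,0],[-44,0,172],0.95],[[0,0,0],[-50,0,195],0.95],[[0,0,0],[-51,10,199.5],0.95],[[0,0,0],[-51,20,199.5],0.95],[[0,0,0],[-51,20,199.5],0.95],[[0,0,0],[-51,20,199.5],0.95]])

```text
time_s: 15.82
ee_pos: [434.2, 158.6, 346.4]
ee_rot: [-90.1, 0.2, -11.8]
force: [-0.7, -1.0, -0.2]
gripper_width: 14.8
```

Run:
```python
from h import *
for i in range(3):
    to(433.8,159.2,345,-11.8); f,z,K,C=grab("scene")
np.savez("sp",f=f,z=z,K=K,C=C)
P=np.linalg.inv(C)@np.array([434,160,60,1]); u=(K@(P[:3]/P[2]))[:2]; print(u)
x,y=int(u[0]),int(u[1]); c=f[max(0,y-50):y+30,x-40:x+40]; save("sp",cv2.resize(c,None,fx=7,fy=7,interpolation=cv2.INTER_CUBIC))
```

```text
pos [434.2 158.6 346.4] rot [-90.13   0.17 -11.83] t 15.82 F [-0.7 -1.  -0.2] w 14.8 q [ 19.  11. 109.  -0.  60.  30.]
turn [ 0.0023 -0.0004 -0.003 ] shift [-0.5  1.4  0.5] rows>= 1.0
pos [434.5 158.5 347.2] rot [-9.007e+01  8.000e-02 -1.185e+01] t 15.87 F [0.  0.1 0.5] w 14.7 q [ 19.  11. 109.  -0.  60.  30.]
turn [ 0.0013 -0.001  -0.0014] shift [-0.8  2.2  0.5] rows>= 1.0
pos [434.7 158.5 347.7] rot [-9.003e+01  3.000e-02 -1.187e+01] t 15.92 F [ 0.4 -0.3 -0.4] w 15.3 q [ 19.  11. 109.  -0.  60.  30.]
turn [ 0.0006 -0.0013 -0.0004] shift [-1.   2.7  0.5] rows>= 1.0
[315.78668113 127.04247133]
```

View pics/sp.png

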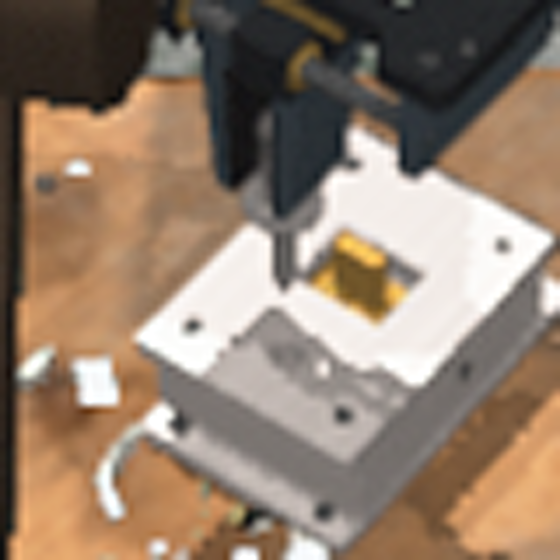

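Call:
carry_out(increments=[[[0,0,0],[-1,15,0.5],0.95],[[0,0,0],[-1,28,0.5],0.95],[[0,0,0],[-1,34,0.5],0.95],[[0,0,0],[-1,34,0.5],0.95],[[0,0,0],[-1,34,0.5],0.95],[[0,0,0],[-1,34,0.5],0.95],[[0,0,0],[-1,34,0.5],0.95]])

```text
time_s: 16.55
ee_pos: [434.0, 159.9, 314.7]
ee_rot: [-90.0, -0.1, -11.8]
force: [-0.2, -0.3, -1.1]
gripper_width: 14.6
```

Run:
```python
from h import *
to(433.8,159.2,300,-11.8)
f,z,K,C=grab("scene")
P=np.linalg.inv(C)@np.array([434,160,60,1]); u=(K@(P[:3]/P[2]))[:2]
x,y=int(u[0]),int(u[1]); save("sp2",cv2.resize(f[y-25:y+20,x-25:x+25],None,fx=12,fy=12,interpolation=cv2.INTER_CUBIC))
```

```text
pos [434.  159.9 314.7] rot [-89.96  -0.09 -11.82] t 16.55 F [-0.2 -0.3 -1.1] w 14.6 q [ 19.  13. 112.  -0.  55.  31.]
turn [-0.0008 -0.0004  0.0015] shift [-0.  14.7 -0.7] rows>= 1.0
```

View pics/sp2.png

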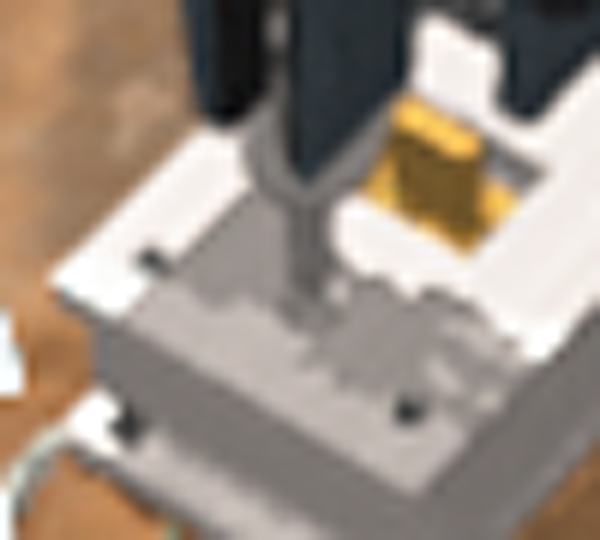

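Call:
carry_out(increments=[[[0,0,0],[0,4,-0.5],0.95],[[0,0,0],[0,8,-0.5],0.95],[[0,0,0],[0,11,-0.5],0.95],[[0,0,0],[0,13,-0.5],0.95],[[0,0,0],[0,13,-0.5],0.95]])

```text
time_s: 17.02
ee_pos: [433.4, 159.3, 300.2]
ee_rot: [-90.0, 0.1, -11.8]
force: [-0.1, -0.1, -0.9]
gripper_width: 14.7
```

Call:
carry_out(increments=[[[0,0,0],[0,4,0],0.95],[[0,0,0],[0,8,0],0.95],[[0,0,0],[0,12,0],0.95],[[0,0,0],[0,15,0],0.95],[[0,0,0],[0,15,0],0.95]])

```text
time_s: 17.43
ee_pos: [433.3, 159.3, 285.1]
ee_rot: [-90.1, 0.1, -11.8]
force: [0.4, -0.0, -0.3]
gripper_width: 14.7
```

Call:
carry_out(increments=[[[0,0,0],[0,4,0],0.95],[[0,0,0],[0,8,0],0.95],[[0,0,0],[0,12,0],0.95],[[0,0,0],[0,15,0],0.95],[[0,0,0],[0,15,0],0.95],[[0,0,0],[0,15,0],0.95]])

```text
time_s: 17.93
ee_pos: [433.5, 159.4, 270.7]
ee_rot: [-90.0, 0.0, -11.8]
force: [0.8, 0.2, -1.0]
gripper_width: 14.8
```

Call:
carry_out(increments=[[[0,0,0],[0,2,0],0.95],[[0,0,0],[0,3,0],0.95],[[0,0,0],[0,4,0],0.95],[[0,0,0],[0,4,0],0.95],[[0,0,0],[0,4,0],0.95]])

```text
time_s: 18.35
ee_pos: [433.6, 159.4, 267.1]
ee_rot: [-90.0, -0.0, -11.8]
force: [-0.5, -0.8, 2.2]
gripper_width: 15.0
```

Call:
carry_out(increments=[[[0,0,0],[0,1,0],0.95],[[0,0,0],[0,1.5,0],0.95],[[0,0,0],[0,1.5,0],0.95],[[0,0,0],[0,1.5,0],0.95],[[0,0,0],[0,1.5,0],0.95]])

```text
time_s: 18.77
ee_pos: [433.5, 159.3, 266.9]
ee_rot: [-90.0, -0.0, -11.8]
force: [-3.2, -0.3, 13.5]
gripper_width: 15.0
```

Call:
carry_out(increments=[[[0,0,0],[0,1,0],0.95],[[0,0,0],[0,1,0],0.95],[[0,0,0],[0,1,0],0.95],[[0,0,0],[0,1,0],0.95],[[0,0,0],[0,1,0],0.95],[[0,0,0],[0,1,0],0.95],[[0,0,0],[0,1,0],0.95],[[0,0,0],[0,1,0],0.95]])

```text
time_s: 19.43
ee_pos: [433.5, 159.3, 266.8]
ee_rot: [-90.0, -0.1, -11.8]
force: [-5.2, -2.1, 20.7]
gripper_width: 15.2
```

Run:
```python
from h import *
f,z,K,C=grab("scene"); W=cloud(z,K,C); X=W[...,:2]-[444,207.5]; a=X@[.206,.979]; b=X@[-.979,.206]
k=(a>-70)&(a<58)&(np.abs(b)<45)&(np.abs(b)>24)&(W[...,2]>54)&(W[...,2]<70)
p=np.polyfit(a[k],W[...,2][k],1); print("lid slope",p[0],np.median(W[...,2][k]))
k=(np.abs(a)<14)&(np.abs(b)<18)&(W[...,2]>70)&(W[...,2]<80); print("lug top",k.sum(),np.median(W[...,2][k]),a[k].min(),a[k].max(),b[k].min(),b[k].max())
k=(np.hypot(W[...,0]-430.6,W[...,1]-9)<14)&(W[...,2]>60)&(W[...,2]<95); print("rod",k.sum(),W[k].mean(0))
to(433.8,159.2,266,-11.8)
```

```text
lid slope -0.007862333334912312 60.11655075857823
lug top 8 73.66381188432274 -5.919820944326697 2.884627629845501 -3.8181907548700758 4.384923720515325
rod 35 [431.67609916   5.61902521  73.43059639]
pos [433.5 159.3 266.8] rot [-8.997e+01 -7.000e-02 -1.181e+01] t 19.48 F [-5.9 -1.4 19.8] w 14.9 q [ 19.  16. 115.  -0.  48.  31.]
turn [-0.0006 -0.0001  0.0013] shift [ 0.3  0.8 -0.1] rows>= 1.0
```

```bash
python3 -c "
from h import *
print(env.job_done()); jig()"
```

```text
the job is handed in; nothing more can be done
None
the job is handed in; nothing more can be done
```

I hung the saddle on the bar and released it, swung the upper half shut, and pushed the collared pin down through both holes. I handed the job in at 19.5 s, with the arm still gripping the pin and pressing it down. No verdict was reported.

**Saddle:** right after release its outline was centred on my estimated jig centre to within about 0.5 mm. The lug top was at 74.7 mm, against the 74.5 mm given. At the end the scene camera saw only 8 points of the lug top (73.7 mm), so that last check is weak.

**Upper half:** the slope was about 0.0005 rad after closing. At the end it read 0.008 rad, with the top at 60.1 mm and a limit of 0.03 rad.

**Pin:** it went in with no side force. It stopped at a hand height of 266.8 mm, where I expected about 266 mm. The last 2.5 mm of commanded travel only raised the push to about 20 N, so I take the collar as seated. I did not measure the nose directly.

**Grip:** the grip force was set to 50 N. The finger opening read 15 mm on the 16 mm grip, about 1 mm low; the 22 mm lug also read low, at about 21.6 mm.

**Rod:** it was seen in its hole, 4 mm or less from its first measured place. I did not re-measure the bystanders, but I noticed no contact with any of them.

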